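# Hold the tube block in the datum corner of the reader stage

## Robot

A 6-joint arm with a two-finger parallel gripper is mounted at the origin on a cart in front of the work surface, level with it; the furniture and walls round the work are solid. World frame = base frame: x ahead of the robot, y to its left, z up, the work surface at z = 0. Lengths are in m, angles in rad, forces in N, time in s.
With the tool pointing down it reaches from about 0.3 to 0.85 m from the base axis. Payload 5.4 kg.
Tool frame: the origin (TCP) lies midway between the tips of the shut fingers; the grasp point (between the pads) lies 19 mm behind it (robot.grip_depth is the distance from the TCP to the grasp point, in m); z points along the fingers, y is the line along which they close (so a half turn about z gives the same grasp; the last joint's range is limited). The gripper opens to 85 mm and grips with 20 to 120 N. Pads are 22 mm wide; open, the fingers measure 114 mm over their backs; the gripper's body (76 mm by 85 mm) begins 54 mm behind the grasp point. The pads swing forward as they close: fully open they stand 13 mm farther back than shut.
Start: joints at [1.136, 0.158, 1.597, -0, 1.386, -0.21], TCP at [0.128, 0.561, 0.231] pointing down, gripper open.
Joint ranges: [-2.91, 2.91], [-0.94, 2.29], [0.18, 2.7], [-1.29, 4.43], [0.17, 2.64], [-3, 3]. Speed limits (rad/s): [2.57, 2.57, 3.14, 3.14, 3.14, 3.14].

## Interface

Orientations are given as [roll, pitch, yaw] about the fixed x, y, z axes, in that order (R = Rz(yaw) Ry(pitch) Rx(roll)).
In Python, from workcell import read_state, imaging, sign_off, robot gives the robot as it stands.
- The arm moves only by the tool play_rows, never from a script. Its argument "steps" is one flat list of numbers, 4 for each row, row after row: the shift along the tool's x, y, z scaled (see below), then the turn about the tool's z scaled (see below). A call has 1 to 20 rows; each row shifts and turns the commanded pose from where the row before left it, along the tool's axes as they then stand; what a row does not reach is not made up. The controller multiplies each number of a shift by 40 mm and each number of a turn by 0.12 rad. A row lasts 1/12 s, in which the tool goes at most 41.7 mm and 7.16 degrees, less where a joint would pass 70% of its speed; a pose out of reach is approached as far as the arm can. A call with a number of a shift or a turn outside -1 to 1 is refused whole. A call with a gripper value outside its range is refused whole. "claw" is the opening, from 0 (shut) to 1 (fully open), set as the call begins (left out, the last holds). The fingers move at their own pace and stop on an object; the grip force is fixed at half the most. Time passes only in rows, so rows that do not move let the fingers close. It gives the time, the measured TCP pose, the force, the opening and the grip force at its end, in the units of the state.
- read_state(): the state, without advancing time (a new reading comes with each control period).
- imaging.snapshot(name): name is "scene" or "top" or "wrist"; returns (picture, depth): 420x560x3 uint8, red, green, blue; 420x560 float32, m along the optical axis (not along the pixel's ray), 0 where there is no reading.
- imaging.get_calibration(name): a dict with "vertical_fov" (degrees; the focal length in pixels is half the picture's height over the tangent of half this angle, whatever the lens; pixels are square), "cx", "cy" (the principal point, pixels), "k1" (the pictures are not rectified: a ray, as slopes to the right and down, at radius r is drawn at 1 + k1 r^2 times it, then the intrinsics apply), "R" (3x3) and "t" (3): a world point X has camera coordinates R X + t; the wrist camera has in their place "mount" (4x4, takes a point from camera to tool coordinates, whose origin is the TCP and whose axes are the flange's). Camera axes: x right, y down, z forward; pixel columns grow to the right and rows downward; lengths in m; the calibration is good to about 2 mm. A picture is of the moment at which its call begins: read the wrist's pose just before it. get_calibration takes no time and is no camera call.
- sign_off(): hands the job in; it is judged then, once.
The state is a dict: "t": time; "joint_pos": joint angles; "dq": joint speeds; "joint_efforts": joint torques, N m; "position": TCP position; "ee_rot": TCP orientation; "contact_force": force on the tool from outside, world axes, zero at the start; "wrist_torque": the same for the moment, N m; "width": finger opening in m; "grasp_force": force on a finger pad.
Only numpy, scipy, OpenCV 4.12 (cv2) and the standard library are available. Lean on these libraries where they do the work, as an engineer would, in place of code of your own. Each camera call takes 0.05 s, during which the arm holds its last target. There are 200 camera calls.

## Task

Pick up the aluminium tube block and stand it flat on the dark reader stage, its long side along the side stop and its end face against the rear stop, square to both. Push it gently but firmly home into the corner so that it bears on both stops at once, and finish still gripping it and pushing: do not let go, as the reader registers the block while you hold it there. Leave everything else on the bench alone.

Things in the scene. Friction and masses are not known exactly. Their poses are not given: they have to be found in the camera images.
- tube_block: loose aluminium block, 80 mm long (its x), 48 mm wide (its y), 56 mm high, 0.3 to 0.54 kg; eight dark round marks on top, blue band below the top edge; alike end for end. Starts upright. Smooth: friction on plate and stops about 0.25. Origin at the centre of its underside, z up. Grip it across the 48 mm width, fingertips at least 22 mm above its underside to clear the stops.
- stage: fixed dark plate 170 (its x) x 190 mm (its y), top 12 mm above the worktop, two stops in its far left corner; a white strip along its -x edge, 22 mm wide, rises 7 mm. Origin: centre of underside; x away from the robot (turned up to 0.25 rad), y left, z up. With the block home, the block's origin is at x 20, y 46, z 12 mm here, its long side along this x (either end ahead).
- rear_stop: rigid aluminium bar at the far side of the stage, 60 mm long along the stage's y, 12 mm thick, 14 mm high above the plate, for the block's 48 mm end face. Axes as the stage. Origin at the centre of its underside; its stopping face lies 6 mm towards -x (at stage x = 60 mm, from y = 10 to 70 mm).
- side_stop: rigid aluminium bar at the left side of the stage, 90 mm long along the stage's x, 12 mm thick, 14 mm high above the plate, for the block's 80 mm side face. Axes as the stage. Origin at the centre of its underside; its stopping face lies 6 mm towards -y (at stage y = 70 mm, from x = -30 to 60 mm).
- corner (a point): the inner corner of the stage: where the two stopping faces and the plate's top meet (stage x = 60, y = 70, z = 12 mm)
- cup_orange: specimen cup, white with orange screw cap, 44 mm across, 53 mm high; loose bystander, origin at the centre of its underside
- cup_blue: specimen cup, white with blue screw cap, 44 mm across, 53 mm high; loose bystander, origin at the centre of its underside
- decapper: orange waisted hand decapper, 35 mm across, 70 mm high; loose bystander, origin at the centre of its underside
- timer: pale countdown timer lying face up, 66x64x18 mm; loose bystander, origin at the centre of its underside
- wipe_pack: pale blue pack of wipes with a green flap, 112x75x41 mm; loose bystander, origin at the centre of its underside
- forceps: steel forceps lying flat along y in front, 15x131x10 mm; loose bystander, origin at the centre of its underside
- label_roll: white roll of labels lying flat, 66 mm across, 28 mm high; loose bystander, origin at the centre of its underside
Mind the look-alikes: they are no part of the job. Leave any red look-alike of the tube_block alone.

How it is judged:
On the way, in this order (a step that is already met when the one before it is completed fails the run):
1. the block is picked up off the worktop in the gripper (height (world z) of tube_block above 0.02 m and contact force between tube_block and the fingers above 2 N), for 0.2 s.
2. the block stands home in the corner, bearing on both stops (contact force between tube_block and rear_stop above 1.5 N and contact force between tube_block and side_stop above 1.5 N and x of tube_block in the frame of stage between 0.017 and 0.0225 m and y of tube_block in the frame of stage between 0.043 and 0.0485 m and z of tube_block in the frame of stage below 0.0145 m and angle between tube_block's own z axis and vertical below 0.05 rad and angle between the x axis of tube_block and the x axis of stage, either way round below 0.05 rad), for 0.2 s.
At the end, for the whole second after the job is handed in: The block stands on the plate (underside within 2.5 mm of it, tilt under 0.05 rad), square to the stops within 0.05 rad, within about 3 mm of home, pressing on the rear stop and on the side stop with more than 1.5 N each, at rest and still gripped by the fingers (all of step 2 and contact force between tube_block and the fingers above 2 N and linear speed of tube_block below 0.01 m/s); the arm keeps its last pose, push and grip.
It fails at once if the block is rammed or forced against a stop (over 40 N) (contact force between tube_block and rear_stop above 40 N or contact force between tube_block and side_stop above 40 N).
It fails at once if a bystander is moved more than 15 mm (distance of any of cup_orange, cup_blue, decapper, timer, wipe_pack, forceps, label_roll from where it was at the start of the episode above 0.015 m).
It also fails if it takes over 59 s, if anything falls off the work surface, if the arm or the gripper's body presses on something with over 40 N, if the wrist force passes 120 N, or if a joint passes its speed limit or range.

## Working session

There is one attempt and no reset: what is moved stays moved. The work goes in short steps, Python scripts to look and compute and a tool call to move; the robot and the scene stay as the last step left them, time stands still between calls to the robot, and variables do not carry over. Pictures are saved under pics/ and viewed, at most 10 in all, crops included, and the job is handed in when it is done.

Besides the shell and the picture viewer there is one more tool, called after "Call:" as name(argument=value, ...), one argument or row to a line, values as JSON. play_rows: Moves the arm, as the interface text tells. Its arguments: {"type":"object","properties":{"steps":{"type":"array","items":{"type":"number"}},"claw":{"type":"number"}},"required":["steps"]}

```bash
ls; mkdir -p pics
cat > h.py <<'E'
import numpy as np, cv2
from workcell import read_state, imaging, sign_off, robot
from scipy.spatial.transform import Rotation as Ro
def cam(name, st=None):
    c=imaging.get_calibration(name)
    f=210/np.tan(np.radians(c["vertical_fov"])/2)
    if "mount" in c and c["mount"] is not None:
        T=np.eye(4);T[:3,:3]=Ro.from_euler('xyz',st["ee_rot"]).as_matrix();T[:3,3]=st["position"]
        M=T@np.array(c["mount"])
    else:
        R=np.array(c["R"]);M=np.eye(4);M[:3,:3]=R.T;M[:3,3]=-R.T@np.array(c["t"])
    return c,f,M
def rays(name,uv,st=None):
    c,f,M=cam(name,st)
    d=(np.atleast_2d(uv).astype(float)-[c["cx"],c["cy"]])/f
    s=d.copy()
    for _ in range(20): s=d/(1+c["k1"]*(s**2).sum(1,keepdims=True))
    return M[:3,3], np.c_[s,np.ones(len(s))]@M[:3,:3].T
def plane(name,uv,z,st=None):
    o,d=rays(name,uv,st); return (o+d*((z-o[2])/d[:,2])[:,None])
def cloud(name,depth,st=None):
    v,u=np.mgrid[0:420,0:560]
    o,d=rays(name,np.c_[u.ravel(),v.ravel()],st)
    return (o+d*depth.ravel()[:,None]).reshape(420,560,3)
E
python3 - <<'E'
from h import *
st=read_state();print(st)
for n in("scene","top","wrist"):
    st=read_state();p,d=imaging.snapshot(n);cv2.imwrite(f"pics/{n}0.png",p[...,::-1]);np.savez(f"{n}0.npz",p=p,d=d,pos=st["position"],rot=st["ee_rot"])
    c,f,M=cam(n,st);print(n,f,c["k1"],M.round(3).tolist(),(d>0).mean())
E
```

```text
pics
{'t': 0.0, 'joint_pos': array([ 1.13589303e+00,  1.59074291e-01,  1.59825583e+00, -4.34795541e-06,
        1.38617132e+00, -2.10095623e-01]), 'dq': array([-0.00026628, -0.00011498, -0.00141284,  0.00014163,  0.00134021,
        0.00145608]), 'joint_efforts': array([-1.18185970e-03, -3.95982885e+01, -3.31440496e+01, -2.45066849e-04,
        8.26048607e-03, -9.28704196e-06]), 'position': array([0.12793809, 0.55996776, 0.23029089]), 'ee_rot': array([-3.13972495e+00, -3.93905674e-04,  2.91678541e+00]), 'contact_force': array([ 0.89359526,  0.04705526, -0.18481648]), 'wrist_torque': array([ 0.07634328,  0.00784487, -0.01957322]), 'grasp_force': 0.0, 'width': 0.08532295357935182}
scene 463.8376237086674 -0.11967230397060809 [[0.468, -0.412, 0.781, -0.296], [-0.883, -0.195, 0.426, -0.594], [-0.023, -0.89, -0.456, 0.517], [0.0, 0.0, 0.0, 1.0]] 0.9959991496598639
top 404.79515071696306 -0.0070552698715928 [[0.037, -0.979, 0.201, 0.331], [-0.999, -0.036, 0.009, -0.144], [-0.002, -0.201, -0.98, 1.122], [0.0, 0.0, 0.0, 1.0]] 0.9960331632653061
wrist 358.89093345261534 -0.003316732180987041 [[0.222, 0.94, 0.26, 0.062], [0.975, -0.214, -0.059, 0.575], [-0.0, 0.267, -0.964, 0.373], [0.0, 0.0, 0.0, 1.0]] 0.9961692176870748
```

View pics/top0.png

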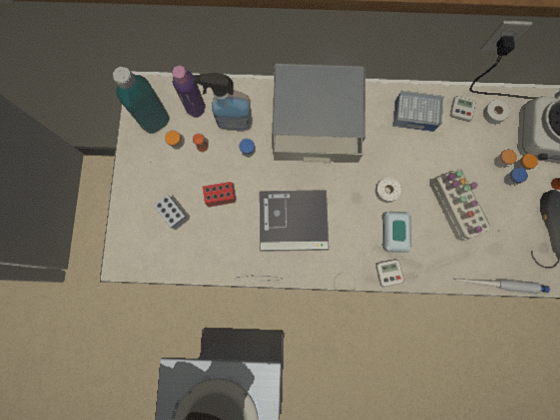

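View pics/scene0.png

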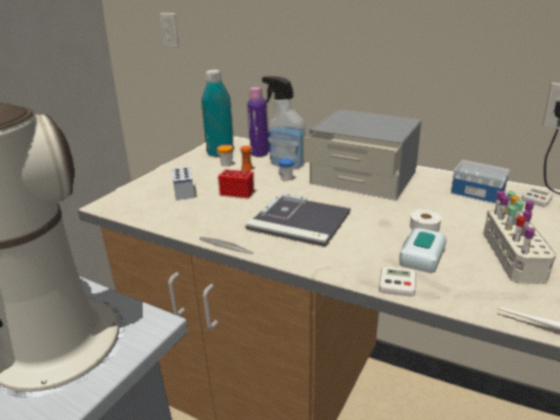

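The top view shows the grey block at about (171,210), the red look-alike at (219,194), and the stage at (294,220) with its stops around (265,195). I'll measure these with depth.

Run:
```python
from h import *
z=np.load("top0.npz");p,d=z["p"],z["d"];P=cloud("top",d)
def rect(m,zz,lab):
    m=cv2.morphologyEx(m.astype(np.uint8),cv2.MORPH_CLOSE,np.ones((3,3)))
    cs,_=cv2.findContours(m,0,1);c=max(cs,key=cv2.contourArea)
    q=plane("top",c[:,0,:],zz)[:,:2]
    r=cv2.minAreaRect((q*1000).astype(np.float32));print(lab,r,cv2.boxPoints(r).round(0).tolist(),cv2.contourArea(c))
roi=np.zeros((420,560),bool);roi[185:235,150:195]=1
print("z block",np.percentile(P[...,2][roi],[5,50,95,99]))
rect(roi&(P[...,2]>0.045),0.056,"block")
roi[:]=0;roi[180:260,250:340]=1
rect(roi&(P[...,2]>0.0065),0.012,"stage")
rect(roi&(p.max(2)<75),0.012,"dark")
print("box", P[95:165:6,300:341:20].round(3)[:,:,[0,2]].tolist())
cv2.imwrite("pics/c.png",cv2.resize(p[180:260,145:345,::-1],None,fx=4,fy=4,interpolation=cv2.INTER_CUBIC))
```

```text
z block [-0.00392607  0.00030982  0.05700469  0.05917295]
block ((534.8348388671875, 154.43890380859375), (84.0472183227539, 50.17510986328125), 42.26091384887695) [[487.0, 145.0], [521.0, 108.0], [583.0, 164.0], [549.0, 201.0]] 506.5
stage ((529.9527587890625, -185.19677734375), (169.79737854003906, 197.61085510253906), 3.0843913555145264) [[440.0, -91.0], [450.0, -288.0], [620.0, -279.0], [609.0, -82.0]] 3965.5
dark ((475.54461669921875, -227.20249938964844), (0.0, 0.0), 0.0) [[476.0, -227.0], [476.0, -227.0], [476.0, -227.0], [476.0, -227.0]] 0.0
box [[[0.836, 0.149], [0.837, 0.152], [0.838, 0.154]], [[0.818, 0.153], [0.821, 0.151], [0.822, 0.153]], [[0.801, 0.152], [0.804, 0.15], [0.807, 0.149]], [[0.785, 0.151], [0.787, 0.152], [0.791, 0.147]], [[0.768, 0.153], [0.771, 0.15], [0.772, 0.152]], [[0.753, 0.15], [0.753, 0.153], [0.756, 0.152]], [[0.736, 0.152], [0.331, 1.122], [0.74, 0.149]], [[0.748, 0.082], [0.75, 0.08], [0.752, 0.081]], [[0.732, 0.077], [0.732, 0.083], [0.735, 0.081]], [[0.713, 0.082], [0.715, 0.082], [0.718, 0.079]], [[0.679, 0.13], [0.679, 0.136], [0.68, 0.137]], [[0.707, -0.001], [0.67, 0.116], [0.68, 0.092]]]
```

View pics/c.png

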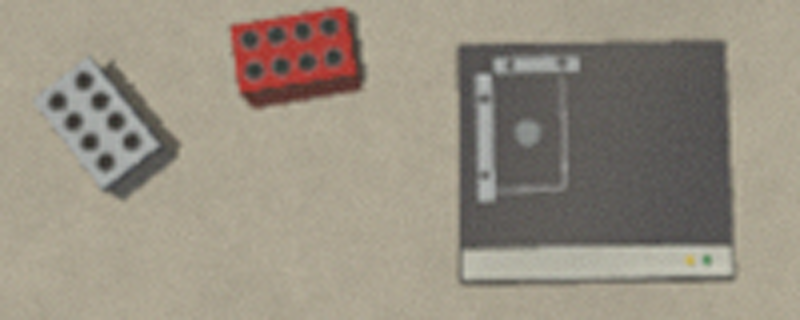

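The block centre is near (0.535, 0.154) with its long axis at 42°. The stage centre is near (0.530, -0.185) at about 3°. I'm moving over the block now.

Call:
play_rows(
  steps=[-0.717, -0.449, 0, 0, -0.717, -0.449, 0, 0, -0.717, -0.449, 0, 0, -0.717, -0.449, 0, 0, -0.717, -0.449, 0, 0, -0.717, -0.449, 0, 0, -0.717, -0.449, 0, 0, -0.717, -0.449, 0, 0, -0.717, -0.449, 0, 0, -0.717, -0.449, 0, 0, -0.717, -0.449, 0, 0, -0.717, -0.449, 0, 0, -0.717, -0.449, 0, 0, -0.717, -0.449, 0, 0, -0.717, -0.449, 0, 0, -0.717, -0.449, 0, 0, -0.717, -0.449, 0, 0, 0, 0, 0, -1, 0, 0, 0, -1, 0, 0, 0, -1],
  claw=1,
)

```text
t: 1.82
position: [0.5356, 0.1534, 0.2307]
ee_rot: [3.141, -0.001, -3.002]
contact_force: [-0.1, -1.0, -0.9]
width: 0.0855
grasp_force: 0.0
```

Call:
play_rows(
  steps=[0, 0, 0, -1, 0, 0, 0, -1, 0, 0, 0, -1, 0, 0, 0, -1, 0, 0, 0, -1, 0, 0, 0, 0, 0, 0, 0, 0],
)

```text
t: 2.4
position: [0.5352, 0.1542, 0.231]
ee_rot: [3.141, -0.001, -2.41]
contact_force: [-0.7, -0.2, 1.0]
width: 0.0857
grasp_force: 0.0
```

```bash
cat > blk.py <<'E'
from h import *
import sys
st=read_state();p,d=imaging.snapshot("wrist");cv2.imwrite(f"pics/{sys.argv[1]}.png",p[...,::-1])
P=cloud("wrist",d,st);print(st["t"],st["position"],st["ee_rot"])
m=((P[...,2]>0.046)&(P[...,2]<0.066)&(abs(P[...,0]-.535)<.08)&(abs(P[...,1]-.154)<.07)).astype(np.uint8)
cs,_=cv2.findContours(m,0,1);c=max(cs,key=cv2.contourArea);q=plane("wrist",c[:,0,:],.056,st)[:,:2]
r=cv2.minAreaRect((q*1000).astype(np.float32));print(r,np.median(P[...,2][m>0]),c[:,0].min(0),c[:,0].max(0))
psi=st["ee_rot"][2];dl=np.array(r[0])/1000-st["position"][:2]
print("tool dx,dy mm",1000*(dl@[np.cos(psi),np.sin(psi)]),1000*(dl@[np.sin(psi),-np.cos(psi)]), "psi deg",np.degrees(psi)%360)
E
python3 blk.py w1
```

```text
2.4 [0.53523315 0.15417055 0.23098691] [ 3.14124636e+00 -5.07545465e-04 -2.40970342e+00]
((537.1448364257812, 155.98477172851562), (79.64561462402344, 47.88347244262695), 41.7496337890625) 0.05581359883729378 [252 144] [306 230]
tool dx,dy mm -2.6345345115442984 0.0720898454237998 psi deg 221.93416402350346
```

View pics/w1.png

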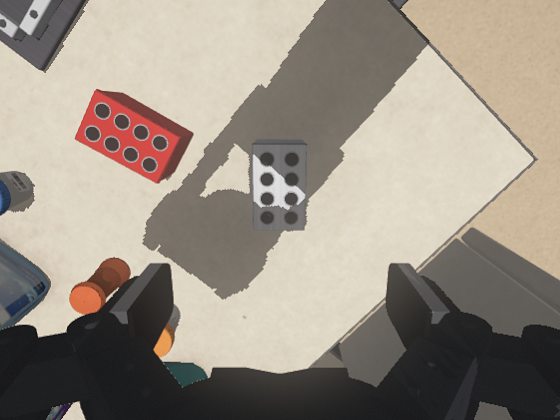

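The wrist view shows the block at columns 252-306, rows 144-230, square to the fingers, with 2.6 mm left to correct. Next is the descent.

Call:
play_rows(
  steps=[-0.065, 0, 0.6, 0, 0, 0, 0.6, 0, 0, 0, 0.6, 0, 0, 0, 0.6, 0, 0, 0, 0.6, 0, 0, 0, 0.6, 0, 0, 0, 0.6, 0, 0, 0, 0.6, 0, 0, 0, 0.2, 0, 0, 0, 0.12, 0, 0, 0, 0, 0, 0, 0, 0, 0],
)

```text
t: 3.45
position: [0.5384, 0.156, 0.0278]
ee_rot: [-3.14, 0.002, -2.407]
contact_force: [0.1, 0.1, -0.1]
width: 0.0855
grasp_force: 0.0
```

Call:
play_rows(
  steps=[0, 0, 0, 0, 0, 0, 0, 0, 0, 0, 0, 0, 0, 0, 0, 0, 0, 0, 0, 0, 0, 0, 0, 0, 0, 0, 0, 0, 0, 0, 0, 0, 0, 0, 0, 0, 0, 0, 0, 0],
  claw=0,
)

```text
t: 4.28
position: [0.5382, 0.156, 0.0276]
ee_rot: [-3.141, 0.001, -2.406]
contact_force: [-1.7, 1.3, 6.6]
width: 0.0471
grasp_force: 63.6
```

Call:
play_rows(
  steps=[0, 0, -0.2, 0, 0, 0, -0.4, 0, 0, 0, -0.6, 0, 0, 0, -0.6, 0, 0, 0, -0.6, 0, 0, 0, -0.35, 0, 0, 0, 0, 0.945, 0, 0, 0, 0.945, 0, 0, 0, 0.945, 0, 0, 0, 0.945, 0, 0, 0, 0.945, 0, 0, 0, 0.945, 0, 0, 0, 0, 0, 0, 0, 0],
)

```text
t: 5.45
position: [0.5364, 0.1559, 0.1357]
ee_rot: [-3.142, -0.002, -3.084]
contact_force: [0.3, 0.2, -5.1]
width: 0.0473
grasp_force: 62.8
```

Call:
play_rows(
  steps=[0.03, -0.3, 0, 0, 0.07, -0.6, 0, 0, 0.088, -0.8, 0, 0, 0.088, -0.8, 0, 0, 0.088, -0.8, 0, 0, 0.088, -0.8, 0, 0, 0.088, -0.8, 0, 0, 0.088, -0.8, 0, 0, 0.088, -0.8, 0, 0, 0.088, -0.8, 0, 0, 0.07, -0.6, 0, 0, 0.04, -0.4, 0, 0, 0.02, -0.2, 0, 0, 0, -0.1, 0, 0, 0, 0, 0, 0, 0, 0, 0, 0, 0, 0, 0, 0],
)

```text
t: 6.87
position: [0.5188, -0.1884, 0.1363]
ee_rot: [3.141, -0.0, -3.085]
contact_force: [0.1, 0.2, -4.7]
width: 0.0471
grasp_force: 63.2
```

Run:
```python
from h import *
st=read_state();p,d=imaging.snapshot("wrist");cv2.imwrite("pics/w2.png",p[...,::-1]);np.savez("w2.npz",p=p,d=d,pos=st["position"],rot=st["ee_rot"])
```

```text
(no output)
```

View pics/w2.png

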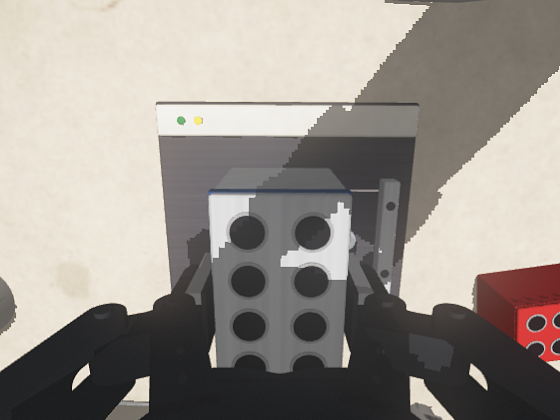

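The wrist view shows the block held square (top face at columns 210-352). The side stop is at (388,230) and the stage's near edge runs along row 103, columns 157-419. Now I'll measure the stage and the block in the hand.

```bash
cat > stg.py <<'E'
from h import *
import sys
z=np.load(sys.argv[1]);p,d=z["p"],z["d"];st=dict(position=z["pos"],ee_rot=z["rot"]);P=cloud("wrist",d,st)
Z=P[...,2];print("ee",st["position"],st["ee_rot"], "plate z",np.median(Z[150:165,180:300]),"strip",np.median(Z[112:130,170:300]),"stop",np.median(Z[195:265,383:393]))
def fit(uv,zz,ax):
    q=plane("wrist",np.array(uv),zz,st)[:,:2]
    a,b=(q[:,1],q[:,0]) if ax=='y' else (q[:,0],q[:,1])
    k=np.ones(len(a),bool)
    for _ in range(5):
        c=np.polyfit(a[k],b[k],1);r=b-np.polyval(c,a);k=abs(r)<max(.0008,2*np.std(r[k]))
    return c,np.std(r[k]),k.sum()
# near edge: first row per column with z>.012
uv=[(u,90+np.argmax(Z[90:130,u]>.012)-.5) for u in range(165,412)]
c,s,n=fit(uv,.019,'y');print("near edge x=",c,s,n,"yaw",-np.degrees(np.arctan(c[0])));near=c
# left edge: last col with z>.006
uv=[(u0,v) for v in list(range(145,290)) for u0 in [max((u for u in range(395,425) if Z[v,u]>.006),default=0)+.5] if u0>300]
c,s,n=fit(uv,.012,'x');print("left edge y=",c,s,n,"yaw",np.degrees(np.arctan(c[0])));left=c
# side stop inner top edge
uv=[];uo=[]
for v in range(190,275):
    w=[u for u in range(368,408) if .0215<Z[v,u]<.034]
    if w: uv.append((min(w)-.5,v));uo.append((max(w)+.5,v))
c,s,n=fit(uv,.026,'x');print("stop face y=",c,s,n,"yaw",np.degrees(np.arctan(c[0])));inner=c
c2,s,n=fit(uo,.026,'x');print("stop outer y=",c2,s,n)
print("at x=.53: left",np.polyval(left,.53),"inner",np.polyval(inner,.53),"outer",np.polyval(c2,.53),"; near at y=-.19",np.polyval(near,-.19))
# block
zt=np.median(Z[200:215,275:290]);print("block top z",zt)
uL=[];uR=[]
for v in range(200,245):
    w=np.where(abs(Z[v]-zt)<.006)[0];w=w[(w>195)&(w<365)];uL.append((w.min()-.5,v));uR.append((w.max()+.5,v))
cl,_,_=fit(uL,zt,'x');cr,_,_=fit(uR,zt,'x')
uv=[(u,160+np.argmax(abs(Z[160:230,u]-zt)<.004)-.5) for u in range(220,342)]
ce,_,_=fit(uv,zt,'y')
print("block sides",np.polyval(cl,.49),np.polyval(cr,.49),"yaws",np.degrees(np.arctan([cl[0],cr[0],-ce[0]])),"near end x",np.polyval(ce,-.188))
E
python3 stg.py w2.npz
```

```text
ee [ 0.51884598 -0.18840098  0.13630761] [ 3.14091476e+00 -3.88087493e-04 -3.08514585e+00] plate z 0.011524696684194924 strip 0.018576338574632867 stop 0.025762743325274923
near edge x= [-0.05345441  0.4387459 ] 0.00031530496213974367 200 yaw 3.0597998070056596
left edge y= [ 0.05289895 -0.11591408] 0.00022933139649074685 137 yaw 3.028064420496199
stop face y= [ 0.05318578 -0.14169891] 0.000311920838051282 82 yaw 3.0444523680653153
stop outer y= [ 0.05289047 -0.12875183] 0.0002251551081531346 85
at x=.53: left -0.08787763515174925 inner -0.11351045030173948 outer -0.10071988353765568 ; near at y=-.19 0.4489022367432935
block top z 0.16429529392544523
block sides -0.21378325275576956 -0.16636088887973371 yaws [2.74708948 3.09014517 3.17562178] near end x 0.47736895695880666
```

Call:
play_rows(
  steps=[-0.1, 0.15, 0, 0, -0.2, 0.3, 0, 0, -0.2, 0.35, 0, 0, -0.125, 0.25, 0, 0, 0, 0, 0.2, 0, 0, 0, 0.4, 0, 0, 0, 0.5, 0, 0, 0, 0.5, 0, 0, 0, 0.35, 0, 0, 0, 0.2, 0, 0, 0, 0, 0, 0, 0, 0, 0, 0, 0, 0, 0],
)

```text
t: 8.0
position: [0.5425, -0.1468, 0.0517]
ee_rot: [-3.14, 0.002, -3.087]
contact_force: [-0.8, 0.2, -5.0]
width: 0.047
grasp_force: 63.0
```

Run:
```python
from h import *
st=read_state();p,d=imaging.snapshot("wrist");cv2.imwrite("pics/w3.png",p[...,::-1]);np.savez("w3.npz",p=p,d=d,pos=st["position"],rot=st["ee_rot"])
print(st["position"],st["ee_rot"],st["contact_force"])
```

```text
[ 0.54250235 -0.14678761  0.05169952] [-3.14034645e+00  1.95373164e-03 -3.08667072e+00] [-0.76416177  0.15086583 -4.95277028]
```

View pics/w3.png

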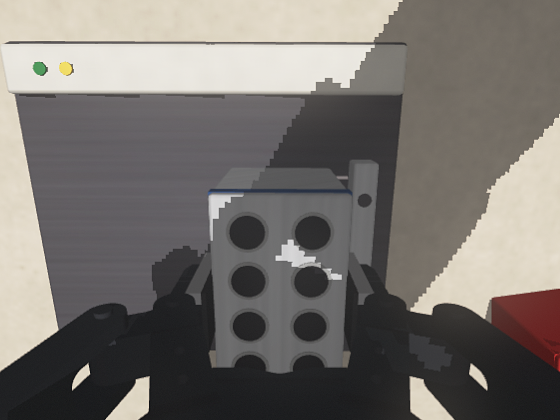

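The block is over the plate, just clear of the side stop (its inner edge is at column ~350), about 11 mm up. I'm lowering gently until it touches.

Call:
play_rows(
  steps=[0, 0, 0.1, 0, 0, 0, 0.1, 0, 0, 0, 0.05, 0, 0, 0, 0.02, 0, 0, 0, 0, 0, 0, 0, 0, 0, 0, 0, 0, 0],
)

```text
t: 8.63
position: [0.5416, -0.1463, 0.0397]
ee_rot: [-3.142, 0.0, -3.087]
contact_force: [0.4, 0.3, -4.6]
width: 0.0472
grasp_force: 63.2
```

Call:
play_rows(
  steps=[0, 0, 0.012, 0, 0, 0, 0, 0, 0, 0, 0, 0],
)

```text
t: 8.88
position: [0.5419, -0.1465, 0.0397]
ee_rot: [-3.141, 0.001, -3.087]
contact_force: [-0.5, 0.7, 0.3]
width: 0.0471
grasp_force: 63.5
```

Call:
play_rows(
  steps=[0, 0, 0.012, 0, 0, 0, 0, 0, 0, 0, 0, 0],
)

```text
t: 9.13
position: [0.5422, -0.1466, 0.0396]
ee_rot: [-3.141, 0.001, -3.087]
contact_force: [-1.1, 1.2, 6.0]
width: 0.0468
grasp_force: 64.3
```

Call:
play_rows(
  steps=[0, 0, 0.012, 0, 0, 0, 0, 0, 0, 0, 0, 0],
)

```text
t: 9.38
position: [0.5425, -0.1468, 0.0396]
ee_rot: [-3.14, 0.002, -3.087]
contact_force: [-1.8, 1.6, 8.1]
width: 0.0473
grasp_force: 64.7
```

Call:
play_rows(
  steps=[0, 0, -0.02, 0, -0.05, 0.05, 0, 0, -0.05, 0.05, 0, 0, -0.05, 0.05, 0, 0, -0.05, 0.025, 0, 0, 0, 0, 0, 0, 0, 0, 0, 0],
)

```text
t: 9.97
position: [0.5497, -0.1389, 0.0396]
ee_rot: [-3.141, 0.001, -3.086]
contact_force: [-2.7, -1.0, 5.6]
width: 0.0472
grasp_force: 64.6
```

Call:
play_rows(
  steps=[0, 0.025, 0, 0, 0, 0, 0, 0, 0, 0, 0, 0],
)

```text
t: 10.22
position: [0.5497, -0.1382, 0.0396]
ee_rot: [-3.141, 0.001, -3.086]
contact_force: [-2.0, -1.4, 5.6]
width: 0.0469
grasp_force: 64.5
```

Call:
play_rows(
  steps=[0, 0.025, 0, 0, 0, 0, 0, 0, 0, 0, 0, 0],
)

```text
t: 10.47
position: [0.5496, -0.1372, 0.0396]
ee_rot: [-3.14, 0.001, -3.086]
contact_force: [-1.5, -1.4, 5.8]
width: 0.047
grasp_force: 64.5
```

Call:
play_rows(
  steps=[0, 0.02, 0, 0, 0, 0, 0, 0, 0, 0, 0, 0],
)

```text
t: 10.72
position: [0.5496, -0.1364, 0.0396]
ee_rot: [-3.14, 0.001, -3.087]
contact_force: [-1.5, -2.5, 5.3]
width: 0.0465
grasp_force: 64.5
```

Call:
play_rows(
  steps=[0, 0.015, 0, 0, 0, 0, 0, 0, 0, 0, 0, 0],
)

```text
t: 10.97
position: [0.5496, -0.1359, 0.0396]
ee_rot: [-3.14, 0.001, -3.087]
contact_force: [-1.9, -2.6, 5.7]
width: 0.047
grasp_force: 64.5
```

Call:
play_rows(
  steps=[0, 0.015, 0, 0, 0, 0, 0, 0, 0, 0, 0, 0],
)

```text
t: 11.22
position: [0.5496, -0.1354, 0.0396]
ee_rot: [-3.14, 0.001, -3.086]
contact_force: [-1.3, -3.3, 5.2]
width: 0.0475
grasp_force: 64.4
```

Call:
play_rows(
  steps=[0, 0.015, 0, 0, 0, 0, 0, 0, 0, 0, 0, 0],
)

```text
t: 11.47
position: [0.5495, -0.1354, 0.0396]
ee_rot: [-3.139, 0.001, -3.086]
contact_force: [-1.6, -4.8, 4.9]
width: 0.0469
grasp_force: 64.4
```

Call:
play_rows(
  steps=[0, 0.015, 0, 0, 0, 0, 0, 0, 0, 0, 0, 0],
)

```text
t: 11.72
position: [0.5496, -0.1354, 0.0397]
ee_rot: [-3.138, 0.001, -3.086]
contact_force: [-2.4, -6.9, 4.3]
width: 0.0471
grasp_force: 64.3
```

The side stop is touching. Next is the rear stop.

Call:
play_rows(
  steps=[-0.03, 0, 0, 0, -0.02, 0, 0, 0, 0, 0, 0, 0, 0, 0, 0, 0],
)

```text
t: 12.05
position: [0.5496, -0.1354, 0.0397]
ee_rot: [-3.139, -0.004, -3.086]
contact_force: [-9.9, -7.2, 11.5]
width: 0.0474
grasp_force: 65.2
```

Call:
play_rows(
  steps=[-0.02, 0, 0, 0, 0, 0, 0, 0, 0, 0, 0, 0],
)

```text
t: 12.3
position: [0.5496, -0.1353, 0.0397]
ee_rot: [-3.139, -0.006, -3.086]
contact_force: [-14.1, -7.8, 13.5]
width: 0.047
grasp_force: 65.5
```

Call:
play_rows(
  steps=[-0.015, 0, 0, 0, 0, 0, 0, 0, 0, 0, 0, 0],
)

```text
t: 12.55
position: [0.5497, -0.1354, 0.0398]
ee_rot: [-3.139, -0.007, -3.086]
contact_force: [-16.6, -8.2, 15.6]
width: 0.047
grasp_force: 65.8
```

Call:
play_rows(
  steps=[-0.015, 0, 0, 0, 0, 0, 0, 0, 0, 0, 0, 0],
)

```text
t: 12.8
position: [0.5497, -0.1353, 0.0398]
ee_rot: [-3.139, -0.009, -3.086]
contact_force: [-19.2, -8.4, 17.8]
width: 0.0471
grasp_force: 66.1
```

Resistance along x came about 3 mm earlier than I computed, so I'm checking visually that this is the rear stop.

Run:
```python
from h import *
st=read_state();p,d=imaging.snapshot("wrist");np.savez("w4.npz",p=p,d=d,pos=st["position"],rot=st["ee_rot"])
P=cloud("wrist",d,st);Z=P[...,2];u=np.array([.9986,.0531])
ur=np.arange(225,340)
zt=np.median(Z[200:215,275:290]);print("top",zt,"strip",np.median(Z[55:80,100:300]))
e=np.array([160+np.argmax(abs(Z[160:230,k]-zt)<.004)-.5 for k in ur])
print("rows",np.median(e)); q=plane("wrist",np.c_[ur,e],.068,st)[:,:2]
cols=np.arange(60,380);n=np.array([20+np.argmax(Z[20:80,k]>.012)-.5 for k in cols]);qn=plane("wrist",np.c_[cols,n],.019,st)[:,:2]
print("near end u",np.median(q@u),"yaw",-np.polyfit(q[:,1],q[:,0],1)[0],"stage edge u",np.median(qn@u),"yaw",-np.polyfit(qn[:,1],qn[:,0],1)[0],"stage x of block",np.median(q@u)-np.median(qn@u)-.085+.04)
pt,dt=imaging.snapshot("top");ps,ds=imaging.snapshot("scene")
a=cv2.resize(pt[180:260,245:345],None,fx=4,fy=4,interpolation=cv2.INTER_CUBIC);b=cv2.resize(ps[160:260,240:365],(400,320),interpolation=cv2.INTER_CUBIC)
cv2.imwrite("pics/c4.png",np.hstack([a,b])[...,::-1])
```

```text
top 0.06798956121431914 strip 0.01811704879864319
rows 191.5
near end u 0.5005786387351233 yaw 0.05055910307716001 stage edge u 0.4388105613974549 yaw 0.054192902791581544 stage x of block 0.01676807733766842
```

View pics/c4.png

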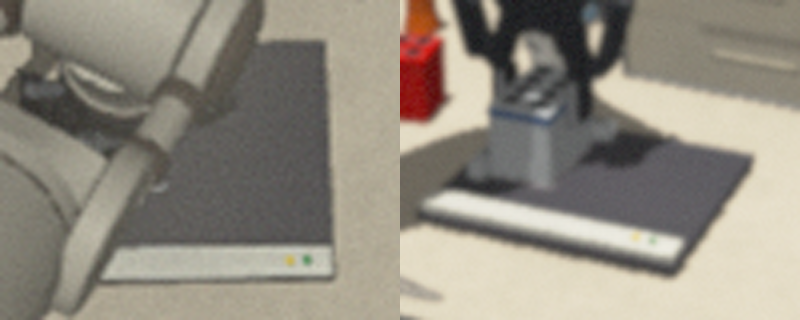

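The scene view shows the block standing in the corner. The top-camera estimate of the stage (u≈0.519) puts home at u≈0.539, which matches the contact, so the wrist view is biased by about 3 mm. Now I'm evening out the forces: less down-load and a bit more side push.

Call:
play_rows(
  steps=[0.01, 0.015, -0.01, 0, 0, 0.015, -0.01, 0, 0, 0, 0, 0, 0, 0, 0, 0, 0, 0, 0, 0],
)

```text
t: 13.37
position: [0.5498, -0.1353, 0.0399]
ee_rot: [-3.137, -0.007, -3.086]
contact_force: [-13.1, -13.3, 10.5]
width: 0.047
grasp_force: 65.0
```

Call:
play_rows(
  steps=[0, 0.015, 0, 0, 0, 0, 0, 0, 0, 0, 0, 0, 0, 0, 0, 0, 0, 0, 0, 0],
)

```text
t: 13.78
position: [0.5497, -0.1353, 0.0399]
ee_rot: [-3.136, -0.007, -3.086]
contact_force: [-14.0, -14.9, 8.1]
width: 0.0469
grasp_force: 64.9
```

```bash
python3 -c "
from h import *
s=read_state();print(s['t'],s['position'],s['ee_rot'],s['contact_force'],abs(s['dq']).max(),s['grasp_force'])
p,d=imaging.snapshot('wrist');P=cloud('wrist',d,s);m=np.zeros((420,560),bool);m[198:340,222:340]=1
q=P[m];q=q[abs(q[:,2]-.068)<.006];c=np.linalg.lstsq(np.c_[q[:,:2],np.ones(len(q))],q[:,2],rcond=None)[0];print('top plane slope',c,'z',np.median(q[:,2]))
"
```

```text
13.7833 [ 0.54974991 -0.13526206  0.03990971] [-3.13612179 -0.00685449 -3.08564194] [-14.03731668 -14.91287118   8.06972662] 0.0015092047504315482 64.94107246398926
top plane slope [-0.00548117 -0.00358425  0.07065433] z 0.06819575829848706
```

```bash
python3 -c "
from h import *
print(sign_off())"
```

```text
the job is handed in; nothing more can be done
None
```

I handed the job in with the block gripped (about 65 N) and pressed into the corner at about 14 N towards each stop; tilt was about 0.007 rad. The rear stop contact was inferred from force and the top camera because the wrist view read about 3 mm short of home, and sign-off returned no verdict.

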